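# Complete a kiln-shelf support with the matching spacer

## Robot

A 7-joint arm with a two-finger parallel gripper is mounted at the origin on the work surface. World frame = base frame: x ahead of the robot, y to its left, z up, the work surface at z = 0. Lengths are in mm, angles in rad, forces in N, time in s.
With the tool pointing down it reaches from about 400 to 750 mm from the base axis. Payload 19.5 kg.
Tool frame: the origin (TCP) lies where the fingers leave the gripper's body, on its centre line; the fingertips stand 73 mm ahead of it and the grasp point (between the pads) lies 54 mm ahead of it (r.grip_depth is the distance from the TCP to the grasp point, in mm); z points along the fingers, y is the line along which they close (so a half turn about z gives the same grasp; the last joint's range is limited). The gripper opens to 85 mm and grips with 20 to 120 N. Pads are 22 mm wide; open, the fingers measure 114 mm over their backs; the gripper's body (76 mm by 85 mm) begins 54 mm behind the grasp point. The pads swing forward as they close: fully open they stand 13 mm farther back than shut.
Start: joints at [1.138, 0.707, -0.028, 1.485, 0.022, 0.951, -0.075], TCP at [219.027, -531.63, 303.868] pointing down, gripper open.
Joint ranges: [-2.71, 2.71], [-0.32, 2.16], [-1.57, 1.52], [0, 2.45], [-1.46, 4.6], [0, 2.02], [-2.83, 2.83]. Speed limits (rad/s): [1.89, 1.89, 2.57, 2.57, 3.01, 3.01, 3.01].

## Interface

Orientations are given as a rotation vector (axis times angle).
In Python, from bench import r gives the robot as it stands. Calls block until the motion is done:
- r.move_ptp(position, orientation): joint-space move of the TCP to a pose.
- r.move_straight(position, orientation=None, speed=150): straight line of the TCP; orientation=None keeps the orientation; speed is the mean speed in mm/s.
- r.goto_joints(angles): joint-space move.
- r.gripper_to(opening, strength=None): opening from 0.0 (shut) to 1.0 (fully open); strength is the grip in N (None keeps the last); returns when the fingers have stopped.
- r.pause(seconds).
- r.ik(position, orientation): joint angles nearest the present ones, or None.
- r.get_state(): the state.
- r.get_image(name): name is "scene" or "top"; returns a dict with "frame" (480x640x3 uint8, blue, green, red), "z_map" (480x640 float32, mm along the optical axis (not along the pixel's ray), 0 where there is no reading), "fov_y" (degrees; the focal length in pixels is half the picture's height over the tangent of half this angle, whatever the lens; pixels are square), "cx", "cy" (the principal point, pixels), "extrinsics" (4x4, takes a point from camera to world coordinates). Camera axes: x right, y up, looking along -z (the intrinsics and any distortion apply to the point x, -y, -z); pixel columns grow to the right and rows downward; lengths in mm; the calibration is good to about 2 mm. A picture is of the moment at which its call begins.
A pose or a line that the arm cannot do raises r.IKError and nothing moves.
- r.close_job(): hands the job in; it is judged then, once.
The state is a dict: "time_s": time; "qpos": joint angles; "qvel": joint speeds; "joint_efforts": joint torques, N m; "tcp_pos": TCP position; "eef_rot": TCP orientation; "wrist_force": force on the tool from outside, world axes, zero at the start; "wrist_torque": the same for the moment, N m; "grip_width": opening from 0.0 (shut) to 1.0 (fully open); "finger_force": force on a finger pad.
Only numpy, scipy, OpenCV 4.12 (cv2) and the standard library are available. Lean on these libraries where they do the work, as an engineer would, in place of code of your own. Each camera call takes 0.05 s, during which the arm holds its last target. There are 200 camera calls.

## Task

The row of upright spacers on the kiln shelf has its middle one missing: from the three look-alikes in the wire rack take the one exactly as tall as the two already standing, and stand it in the gap, centred and in line with them. Then lay the narrow batt flat along the top of the row, centred over it and lined up with it. Set both down gently (no dropping), do not shift the two standing spacers, and leave the other spacers in the rack and everything else alone.

Things in the scene. Friction and masses are not known exactly. Their poses are not given: they have to be found in the camera images.
- kiln_shelf: fixed flat pale grey ceramic kiln shelf, 240 x 130 x 15 mm thick, lying on the bench; origin at the centre of its underside; the row of spacers runs along its x axis, over the middle line y = 0
- gap (a point): the empty place in the row: centre of the kiln shelf's upper face (15 mm above the bench), half-way between the two standing spacers, which leave a space 64 mm long for a spacer 56 mm long; axes as the kiln shelf. End faces come within 4 mm of the neighbours, so a spacer goes in held by its broad faces; stand it on free bench and regrasp
- row_near_mid (a point): loose buff ceramic kiln spacer already standing in the row, its centre 60 mm to the -x side of the gap along the row and its length along the row, a rectangular block 56 mm long (its x), 32 mm thick (its y) and 110 mm tall (its z, up), about 0.3-0.4 kg; this point is its centre, half-way up. Must stay where it is
- row_far_mid (a point): loose buff ceramic kiln spacer already standing in the row, its centre 60 mm to the +x side of the gap along the row and its length along the row, a rectangular block 56 mm long (its x), 32 mm thick (its y) and 110 mm tall (its z, up), about 0.3-0.4 kg; this point is its centre, half-way up. Must stay where it is
- rack: fixed rack: wooden base 165 (x) x 90 (y) x 15 mm, four wire hoops (6 mm wire) across it at x = -69, -23, 23, 69 mm, 38 mm wide in y, 119 mm high above the bench; origin: centre of underside. Spacers stand on the base in slots at x = -46, 0, 46 mm, length along the rack's y; hoops 4 mm from their broad faces, so only the end faces (56 mm apart) are free to grip
- spacer_a_mid (a point): loose buff ceramic kiln spacer standing in one of the three slots of the rack (the order of the slots varies), a rectangular block 56 mm long (its x), 32 mm thick (its y) and 90 mm tall (its z, up), about 0.3-0.4 kg; this point is its centre, half-way up
- spacer_b_mid (a point): loose buff ceramic kiln spacer standing in one of the three slots of the rack (the order of the slots varies), a rectangular block 56 mm long (its x), 32 mm thick (its y) and 110 mm tall (its z, up), about 0.3-0.4 kg; this point is its centre, half-way up
- spacer_c_mid (a point): loose buff ceramic kiln spacer standing in one of the three slots of the rack (the order of the slots varies), a rectangular block 56 mm long (its x), 32 mm thick (its y) and 130 mm tall (its z, up), about 0.3-0.4 kg; this point is its centre, half-way up
- batt_mid (a point): loose narrow grey ceramic batt, a flat bar 190 mm (its x) x 50 mm (its y) x 16 mm thick (its z, up), about 0.3 kg, lying flat on the bench between rack and kiln shelf (the bench nearer the robot than it, about 0.43 m straight ahead of the robot, is free); this point is its centre
- glaze_jar: white jar with a blue lid, 64 mm across, 100 mm tall, a bystander; origin at the centre of its underside
- bowl: terracotta bisque bowl 90 mm across, 45 mm tall, a bystander; origin at the centre of its underside
- brush: brush about 180 mm long lying on the bench, a bystander; origin about its middle
There are look-alikes about, which are no part of the job. Leave any blue or pink look-alike of the part that bears batt_mid alone.

How it is judged:
By the outcome, as a careful person would: the job done as asked, in the order asked, and still so for the second after the job is handed in, with the robot touching nothing.
It also fails if it takes over 69 s, if anything falls off the work surface, if the arm or the gripper's body presses on something with over 40 N, if the wrist force passes 120 N, or if a joint passes its speed limit or range.

## Working session

There is one attempt and no reset: what is moved stays moved. The work goes in short steps, each a Python script; the robot and the scene stay as the last script left them, time stands still between calls to the robot, and variables do not carry over. Pictures are saved under pics/ and viewed, at most 10 in all, crops included, and the job is handed in when it is done.

```bash
ls; mkdir -p pics
python3 - <<'E'
from bench import r
import cv2,numpy as np
for n in("scene","top"):
    d=r.get_image(n); cv2.imwrite(f"pics/{n}0.png",d["frame"]); np.savez(f"{n}0.npz",**{k:d[k] for k in d})
    print(n,[k for k in d],d["fov_y"],d["cx"],d["cy"]);print(np.round(d["extrinsics"],3), (d["z_map"]>0).mean())
print(r.get_state())
E
```

```text
pics
scene ['frame', 'z_map', 'fov_y', 'cx', 'cy', 'extrinsics'] 51.006141755049335 320.1003758273909 248.28292299684276
[[ 7.310000e-01 -5.080000e-01  4.560000e-01  1.091919e+03]
 [ 6.820000e-01  5.310000e-01 -5.030000e-01 -6.802350e+02]
 [ 1.300000e-02  6.780000e-01  7.350000e-01  9.661300e+02]
 [ 0.000000e+00  0.000000e+00  0.000000e+00  1.000000e+00]] 0.9961751302083334
top ['frame', 'z_map', 'fov_y', 'cx', 'cy', 'extrinsics'] 57.401306817684834 319.7184582512625 239.0641783338712
[[-1.600000e-02  9.950000e-01 -1.030000e-01  4.340360e+02]
 [-1.000000e+00 -1.700000e-02 -7.000000e-03 -7.036200e+01]
 [-9.000000e-03  1.030000e-01  9.950000e-01  1.185787e+03]
 [ 0.000000e+00  0.000000e+00  0.000000e+00  1.000000e+00]] 0.99591796875
{'time_s': 0.1, 'qpos': array([ 1.1383153 ,  0.70702013, -0.02756943,  1.48492156,  0.02198544,
        0.95091137, -0.07551499]), 'qvel': array([-0.0005043 , -0.00137157,  0.00178151, -0.001895  , -0.00042996,
        0.00261556, -0.00040889]), 'joint_efforts': array([ 1.64451003e-04, -8.84300280e+01,  1.23605680e+00, -2.36453229e+01,
        1.69877411e-02,  5.23813811e-03,  7.84291842e-05]), 'tcp_pos': array([ 218.94995035, -531.51334247,  303.49368395]), 'eef_rot': array([-3.08092072e+00, -6.09664718e-01,  3.65045423e-04]), 'wrist_force': array([-0.86505453, -0.22196429,  0.1119675 ]), 'wrist_torque': array([-0.0172572 ,  0.03577504,  0.02187765]), 'finger_force': 0.0, 'grip_width': 0.9961413957390127}
```

View pics/scene0.png

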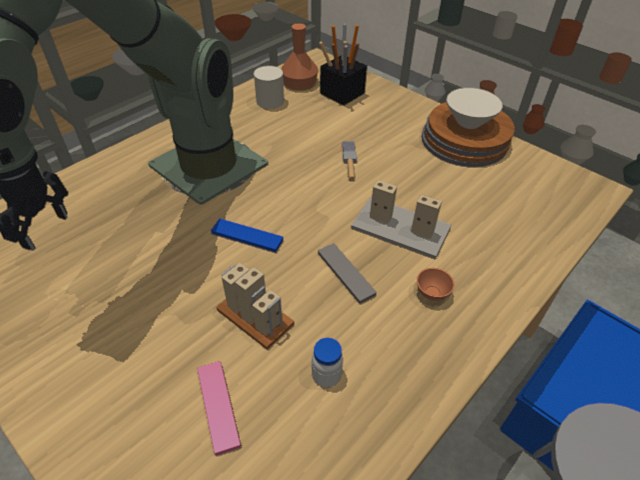

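View pics/top0.png

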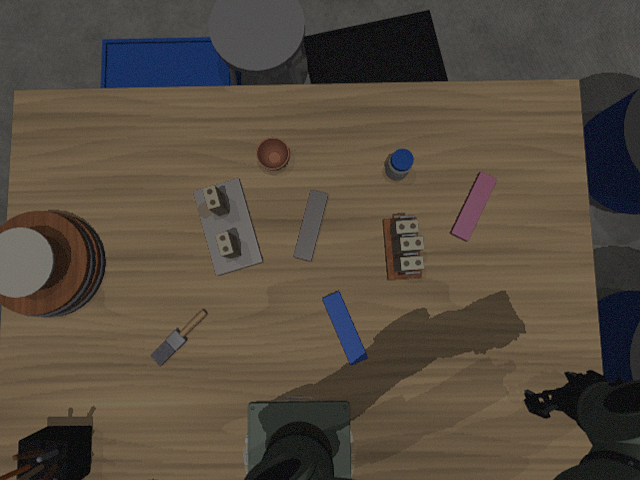

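The scene view shows grey batt (345,272), decoys blue (247,235) and pink (218,407), and the rack at (255,310) with three spacers of different heights. The shelf with two standing spacers is at (400,225). In the top view the batt is at (311,226), the shelf at (228,228), and the rack spacers at (406,227), (411,243), (411,263).

```bash
cat > h.py <<'E'
import numpy as np,cv2
def load(n): return dict(np.load(n,allow_pickle=True))
def f(d): return 240/np.tan(np.radians(float(d["fov_y"]))/2)
def cloud(d):
    v,u=np.mgrid[:480,:640]; z=d["z_map"]; F=f(d)
    P=np.stack([(u-d["cx"])/F*z,-(v-d["cy"])/F*z,-z],-1)
    E=d["extrinsics"]; W=P@E[:3,:3].T+E[:3,3]; W[z==0]=np.nan; return W
def ray(d,uv,h):
    F=f(d);E=d["extrinsics"];uv=np.atleast_2d(uv).astype(float)
    D=np.c_[(uv[:,0]-d["cx"])/F,-(uv[:,1]-d["cy"])/F,-np.ones(len(uv))]@E[:3,:3].T
    return (E[:3,3]+D*((h-E[2,3])/D[:,2])[:,None])[:,:2]
def rect(P):
    (c,s,a)=cv2.minAreaRect(np.float32(P)); 
    if s[0]<s[1]: s=s[::-1];a+=90
    return np.round(c,1),np.round(s,1),round((a+90)%180-90,2)
E
python3 - <<'E'
from h import *
for n in("top","scene"):
    d=load(n+"0.npz");W=cloud(d);fr=d["frame"];hsv=cv2.cvtColor(fr,cv2.COLOR_BGR2HSV)
    ok=(W[...,0]>330)&(W[...,0]<780)&(abs(W[...,1]+50)<330)
    z=W[...,2]; print(n,"bench z",np.nanmedian(z[ok]))
    S=hsv[...,1]
    def comps(m,h,lab,mn=40):
        m=cv2.morphologyEx((m&ok).astype(np.uint8),cv2.MORPH_OPEN,np.ones((2,2)))
        k,L,st,ce=cv2.connectedComponentsWithStats(m)
        for i in range(1,k):
            if st[i,4]>=mn:
                v,u=np.where(L==i); hh=np.nanmedian(z[L==i]) 
                print(lab,np.round(ce[i]),st[i,4],"z",round(float(hh),1),"ray",*rect(ray(d,np.c_[u,v],h if h else hh)),"cloud",np.nanmedian(W[L==i],0).round(1))
    comps((S<45)&(z<35)&(z>-10),None,"grey")
    for lo,hi in((98,112),(117,132),(137,153)): comps((z>lo)&(z<hi),None,f"z{lo}")
E
```

```text
top bench z 1.6645111546349654
grey [233. 231.] 2936 z 15.7 ray [592.4 184.1] [239.3 130.8] 15.72 cloud [582.1 166.8  15.7]
grey [200. 198.] 132 z 15.9 ray [671.3 261.4] [44.3 24.9] 14.38 cloud [672.3 261.9  15.9]
grey [312. 226.] 1266 z 16.4 ray [591.1 -40.3] [188.6  49.6] -14.88 cloud [590.1 -40.   16.4]
z98 [403. 160.] 314 z 100.1 ray [ 743.1 -275.8] [54.1 53. ] 42.79 cloud [ 741.4 -275.1  100.1]
z98 [407. 228.] 295 z 105.3 ray [ 570.1 -280.2] [56.8 32.2] -86.88 cloud [ 571.3 -279.8  105.3]
z117 [212. 198.] 301 z 125.4 ray [648.8 200.9] [57.  32.9] 15.56 cloud [648.9 201.  125.4]
z117 [225. 245.] 316 z 125.8 ray [533.7 168.2] [56.9 33.1] 15.56 cloud [533.  168.1 125.8]
z117 [412. 264.] 312 z 125.5 ray [ 478.7 -284.7] [57.  31.9] -86.87 cloud [ 478.8 -286.2  125.5]
z137 [412. 245.] 321 z 145.4 ray [ 524.6 -282.4] [56.8 32.2] -86.56 cloud [ 525.3 -282.5  145.4]
scene bench z 0.252125993397442
grey [402. 231.] 2293 z 13.7 ray [605.8 179.7] [238.1 137.9] 16.11 cloud [611.5 160.5  13.7]
grey [348. 274.] 1260 z 14.8 ray [604.8 -43.3] [192.5  52.6] -15.3 cloud [611.4 -44.6  14.8]
grey [3
[... 321 characters left out ...]
2.2] -72.96 cloud [ 581.8 -284.3  104.4]
z98 [247. 299.] 57 z 101.8 ray [ 543.7 -305.6] [39.  17.1] 30.98 cloud [ 547.2 -307.8  101.8]
z98 [329. 350.] 338 z 99.3 ray [ 753.6 -276.1] [52.1 49.8] -46.56 cloud [ 753.7 -275.3   99.3]
z117 [386. 188.] 208 z 123.1 ray [548.5 165.9] [56.6 38.9] 15.41 cloud [548.7 166.4 123.1]
z117 [430. 203.] 227 z 123.5 ray [663.1 198.1] [55.8 39. ] 15.4 cloud [661.8 198.6 123.5]
z117 [236. 275.] 317 z 124.1 ray [ 489.1 -287. ] [58.7 37.6] -84.66 cloud [ 490.8 -287.8  124.1]
z117 [252. 290.] 121 z 119.9 ray [ 546.1 -285.9] [62.6 29.8] 68.29 cloud [ 546.8 -289.   119.9]
z137 [250. 280.] 353 z 143.5 ray [ 537.7 -284. ] [58.4 35.2] -87.45 cloud [ 538.2 -285.4  143.5]
```

The two cameras disagree by about 13 mm in x. I'll check which is right against the known gripper pose.

```bash
cat >> h.py <<'E'
def proj(d,P):
    E=d["extrinsics"];C=(np.atleast_2d(P)-E[:3,3])@E[:3,:3];F=f(d)
    return np.c_[d["cx"]-F*C[:,0]/C[:,2],d["cy"]+F*C[:,1]/C[:,2]]
E
python3 - <<'E'
from h import *
from bench import r
from scipy.spatial.transform import Rotation as R
r.move_ptp([480,-150,330],[np.pi,0,0])
s=r.get_state();print(s["time_s"],s["tcp_pos"],s["eef_rot"],s["qpos"].round(2))
M=R.from_rotvec(s["eef_rot"]).as_matrix();out=[]
for n in("scene","top"):
    d=r.get_image(n);np.savez(n+"1.npz",**d);im=d["frame"].copy()
    pts=[s["tcp_pos"]+M@np.array(p) for p in([0,0,0],[0,57,62],[0,-57,62],[0,0,-54])]
    q=proj(d,pts);print(n,q.round(1))
    c=q[0].astype(int);x0,y0=max(c[0]-60,0),max(c[1]-60,0)
    cr=cv2.resize(im[y0:y0+120,x0:x0+120],None,fx=3.2,fy=3.2)
    for p in q: cv2.drawMarker(cr,tuple(int(v) for v in (p-[x0,y0])*3.2),(0,0,255),0,12,1)
    out.append(cr);print(x0,y0)
cv2.imwrite("pics/chk.png",np.hstack(out))
E
```

```text
1.7917 [ 479.78278808 -150.91052223  329.96859202] [ 3.14120712e+00 -1.60166951e-03 -1.62442841e-04] [ 0.15  0.57  0.15  1.7  -0.11  0.87 -1.22]
scene [[272.9 168.6]
 [254.2 205.2]
 [293.8 179.5]
 [271.3 146.4]]
212 108
top [[364.6 260. ]
 [389.1 261.2]
 [334.6 262.1]
 [367.3 258.4]]
304 199
```

View pics/chk.png

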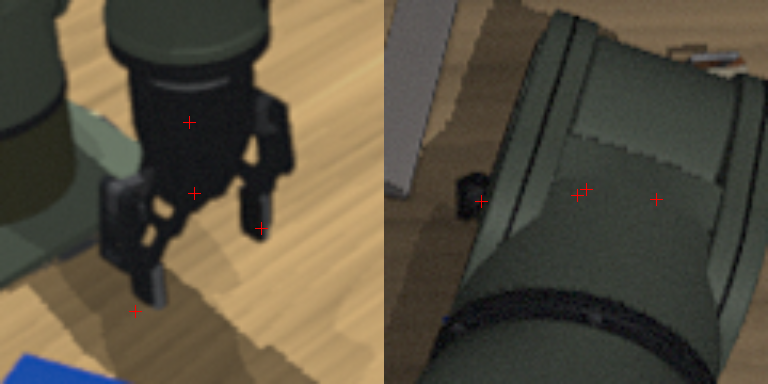

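The scene-camera crop has the TCP mark on the gripper body's centre and the tips near their marks. The top crop hides most of the gripper under the arm. Next I'll fit the bench plane in each view to see which extrinsics are tilted.

Run:
```python
from h import *
for n in("top","scene"):
    d=load(n+"0.npz");W=cloud(d);m=(abs(W[...,2])<12)&(W[...,0]>250)&(W[...,0]<850)&(abs(W[...,1])<450)
    P=W[m]
    for _ in range(3):
        A=np.c_[P[:,:2]-[550,0],np.ones(len(P))];c=np.linalg.lstsq(A,P[:,2],rcond=None)[0];e=P[:,2]-A@c;P=P[abs(e)<4]
    print(n,c*[1000,1000,1],"mm per m; at 550,0", e.std())
    print("depth at centre",np.nanmedian(d["z_map"][230:260,330:345]))
# fingers / wrist compare clouds
for n in("top","scene"):
    d=load(n+"1.npz");W=cloud(d)
    dark=(d["frame"].max(-1)<70)&(W[...,2]>200)&(W[...,2]<320)&(abs(W[...,0]-480)<120)&(abs(W[...,1]+150)<120)
    Q=W[dark];print(n,len(Q),Q.min(0).round(),Q.max(0).round())
    v,u=np.where(dark&(W[...,2]<290));Q=W[dark&(W[...,2]<290)]
    for s in(-1,1):
        q=Q[(Q[:,1]+150)*s>25]
        if len(q):print(s,len(q),np.percentile(q,[3,50,97],axis=0).round(1).tolist())
# base plate
for n in("top","scene"):
    d=load(n+"0.npz");W=cloud(d);h=cv2.cvtColor(d["frame"],cv2.COLOR_BGR2HSV)
    m=(W[...,2]>3)&(W[...,2]<40)&(abs(W[...,0])<170)&(abs(W[...,1])<170)
    print(n,m.sum(),np.nanmedian(W[m][:,2]),np.percentile(W[m],[1,99],axis=0).round(1).tolist())
```

```text
top [-0.89025475  0.5332094   0.80300092] mm per m; at 550,0 1.8667901270356997
depth at centre 1189.4736
scene [ 0.72660872 -0.02203124 -0.84245854] mm per m; at 550,0 1.693799640972362
depth at centre 1324.3054Traceback (most recent call last):
  File "<stdin>", line 13, in <module>
    return umr_minimum(a, axis, None, out, keepdims, initial, where)
ValueError: zero-size array to reduction operation minimum which has no identity
```

Run:
```python
from h import *
for n in("top","scene"):
  for k in "01":
    d=load(n+k+".npz");W=cloud(d)
    m=(W[...,2]>8)&(W[...,2]<40)&(abs(W[...,0])<190)&(abs(W[...,1])<190)
    print(n,m.sum(),np.median(W[m][:,2]),np.percentile(W[m],[.5,99.5],axis=0).round(1).tolist())
    if k=="1":
      m=(W[...,2]>235)&(W[...,2]<300)&(abs(W[...,0]-480)<90)&(abs(W[...,1]+150)<100)
      Q=W[m];print(len(Q))
      for s in(-1,1):
        q=Q[(Q[:,1]+150)*s>25]
        if len(q)>5:print("finger",s,len(q),np.percentile(q,[3,50,97],axis=0).round(1).tolist())
    # base link silhouette cylinder
    for z0 in(60,90):
      m=(abs(W[...,2]-z0)<15)&(np.hypot(W[...,0],W[...,1])<150);q=W[m]
      if len(q)>30:
        A=np.c_[2*q[:,:2],np.ones(len(q))];c=np.linalg.lstsq(A,(q[:,:2]**2).sum(1),rcond=None)[0];print("cyl",z0,c[:2].round(1),np.sqrt(c[2]+c[0]**2+c[1]**2).round(1),len(q))
```

```text
top 4361 13.386197353657508 [[-53.2, -129.9, 8.4], [130.9, 131.4, 37.2]]
cyl 60 [-1.4  1.5] 84.9 241
cyl 90 [-1.4  1.6] 85.0 201
top 2 8.69954300630161 [[170.7, 127.0, 8.1], [172.8, 176.4, 9.3]]
0
scene 2586 11.494544566380966 [[-123.5, -131.1, 8.0], [139.5, 130.7, 39.3]]
cyl 60 [5.4 0.5] 83.5 471
cyl 90 [4.6 1.2] 84.3 476
scene 2345 11.532460439156125 [[-123.7, -131.2, 8.1], [138.5, 129.9, 39.4]]
208
finger -1 98 [[476.6, -207.2, 274.1], [489.3, -201.7, 288.2], [494.7, -193.4, 299.1]]
finger 1 110 [[473.1, -108.6, 271.9], [487.8, -106.7, 285.7], [494.8, -94.8, 299.4]]
cyl 60 [4.7 1.2] 84.0 481
cyl 90 [4.7 0.8] 84.1 455
```

Top is the trustworthy camera: it puts the robot's base plate centred on the origin, while scene is shifted by about +8 to +14 mm in x. 

What could be mistaken for the wanted things (top view pixels):
- **Rack spacers:** (407,228) has its top at 105, so it is 90 tall. (412,245) is at 145, so 130 tall. (412,264) is at 125, so 110 tall, and **that is the one I want**.
- **Batts:** grey at (312,226) is wanted. Blue (345,328) and pink (473,206) are not.

I'll check the choice in a crop.

Run:
```python
from h import *
a=load("top0.npz")["frame"][195:295,360:460];b=load("scene0.npz")["frame"][250:350,205:305]
cv2.imwrite("pics/rack.png",cv2.resize(np.hstack([a,b]),None,fx=4,fy=4))
from bench import r
from scipy.spatial.transform import Rotation as R
def o(y): return (R.from_euler('z',y,degrees=True)*R.from_rotvec([np.pi,0,0])).as_rotvec()
for p,y in(([478.7,-284.7,154],3.3),([478.7,-284.7,275],3.3),([430,5,260],90),([430,5,140],90),([430,5,140],0),([430,5,260],-90),([430,5,140],-90),([591,184,160],15.8),([591,184,290],15.8),([591,-40,74],-14.9)):
    q=r.ik(p,o(y));print(p,y,None if q is None else np.round(q,2))
```

```text
[478.7, -284.7, 154] 3.3 [ 0.44  0.9   0.09  1.71 -0.13  0.54 -0.91]
[478.7, -284.7, 275] 3.3 [ 0.42  0.72  0.11  1.6  -0.1   0.83 -0.94]
[430, 5, 260] 90 [ 0.06  0.59 -0.25  2.04  0.26  0.55 -0.37]
[430, 5, 140] 90 [-0.05  0.83 -0.07  2.16  0.31  0.16 -0.4 ]
[430, 5, 140] 0 [-0.11  0.84  0.04  2.16 -0.2   0.15 -1.45]
[430, 5, 260] -90 [-0.4   0.65  0.55  2.05 -0.59  0.6  -2.58]
[430, 5, 140] -90 [-0.2   0.85  0.2   2.16 -0.82  0.2  -2.4 ]
[591, 184, 160] 15.8 [-0.39  0.96  0.07  1.46 -0.09  0.73 -1.57]
[591, 184, 290] 15.8 [-0.4   0.8   0.1   1.33 -0.08  1.02 -1.58]
[591, -40, 74] -14.9 [-0.05  1.07  0.13  1.59 -0.25  0.5  -1.6 ]
```

View pics/rack.png

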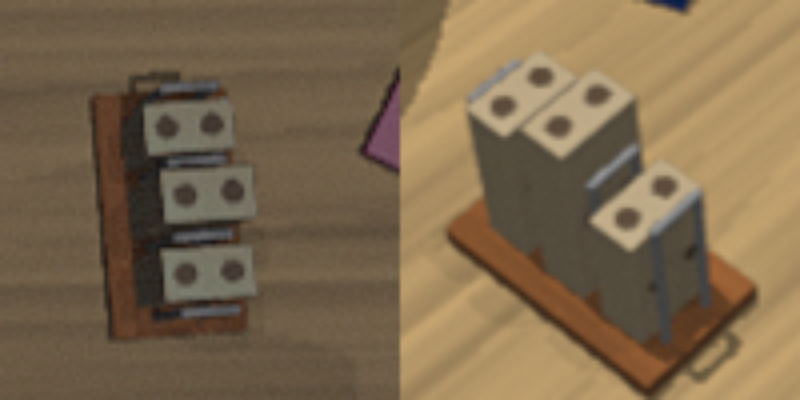

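The crop confirms it: the slot nearest the robot (top view 412,264) holds the middle-height spacer. Now to pick it.

```bash
cat >> h.py <<'E'
from bench import r
from scipy.spatial.transform import Rotation as R
def o(y): return (R.from_euler('z',y,degrees=True)*R.from_rotvec([np.pi,0,0])).as_rotvec()
def st(l=""):
    s=r.get_state();print(l,"t",round(s["time_s"],2),"tcp",s["tcp_pos"].round(1),"F",s["wrist_force"].round(1),"T",s["wrist_torque"].round(2),"g",round(s["grip_width"],3),round(s["finger_force"],1));return s
def down(x,y,z0,yaw,lim=4,step=0.5,n=12,hold=True):
    "lower in small steps until the upward wrist force grows by lim"
    r.pause(.15);f0=r.get_state()["wrist_force"][2];z=z0
    for i in range(n):
        z-=step;r.move_straight([x,y,z],o(yaw),speed=15);f=r.get_state()["wrist_force"][2]
        if f-f0>lim: break
    st(f"down stop z={z} df={f-f0:.1f}");return z
E
python3 - <<'E'
from h import *
x,y=478.7,-284.7
r.move_ptp([x,y,230],o(3.3)); st("above")
r.move_straight([x,y,156],o(3.3),speed=120);st("at")
r.gripper_to(0,50);st("grip")
r.move_straight([x,y,160],o(3.3),speed=30);st("lift")
r.move_straight([x,y,276],o(3.3),speed=150);st("up")
E
```

```text
above t 2.6 tcp [ 478.7 -284.6  230. ] F [0.6 0.3 0.5] T [-0.01 -0.03 -0.06] g 0.999 0.0
at t 3.37 tcp [ 479.1 -284.6  156.8] F [0.3 0.6 0.4] T [ 0.01 -0.03 -0.04] g 0.995 0.0
grip t 3.75 tcp [ 478.9 -284.8  156.7] F [-1.   0.1  7.7] T [0.3  0.24 0.02] g 0.653 51.5
lift t 4.03 tcp [ 478.7 -284.7  160.2] F [ 0.1  0.4 -2.7] T [ 0.02 -0.01  0.  ] g 0.648 53.5
up t 4.96 tcp [ 478.5 -284.5  275.2] F [-0.5  0.2 -3. ] T [ 0.03 -0.01 -0.01] g 0.65 53.5
```

Run:
```python
from h import *
x,y=445,30
r.move_ptp([x,y,270],o(90));st()
r.move_straight([x,y,145],o(90),speed=150);st("low")
z=down(x,y,145,90,lim=2)
r.gripper_to(1.0);s=st("open")
r.move_straight([x,y,230],o(90),speed=200)
r.move_ptp([x,y+-260,320],o(90));st("clear")
for n in("top",):
    d=r.get_image(n);np.savez(n+"2.npz",**d);cv2.imwrite("pics/t2.png",d["frame"])
W=cloud(d);m=(abs(W[...,2]-110)<8)&(abs(W[...,0]-x)<60)&(abs(W[...,1]-y)<60)
v,u=np.where(m);print(rect(ray(d,np.c_[u,v],110)),m.sum())
```

```text
t 6.17 tcp [445.4  28.9 269.9] F [ 0.9 -0.2 -3.9] T [-0.08  0.05  0.06] g 0.649 53.7
low t 7.15 tcp [445.3  29.8 145.6] F [-0.2  0.  -2.1] T [-0.04  0.03  0.01] g 0.647 53.7
down stop z=141.5 df=8.0 t 9.05 tcp [445.1  30.  141.7] F [-0.1 -0.3  4.9] T [-0.01  0.35  0.02] g 0.646 54.3
open t 9.46 tcp [445.   30.  141.5] F [-0.7 -0.6  0.1] T [ 0.   -0.02 -0.02] g 0.999 0.0
clear t 11.12 tcp [ 445.3 -228.7  319.3] F [ 0.8  0.6 -0.2] T [-0.01 -0.06 -0.01] g 1.002 0.0
(array([443.7,  35.2]), array([53.8, 31.9]), -0.49) 302
```

```bash
cat >> h.py <<'E'
def tops(d,zt,c,rad=65,tol=9):
    W=cloud(d);m=((abs(W[...,2]-zt)<tol)&(np.hypot(W[...,0]-c[0],W[...,1]-c[1])<rad)).astype(np.uint8)
    m=cv2.morphologyEx(m,cv2.MORPH_CLOSE,np.ones((3,3)))
    k,L,s,_=cv2.connectedComponentsWithStats(m);i=1+s[1:,4].argmax();v,u=np.where(L==i)
    return rect(ray(d,np.c_[u,v],zt)),int(s[i,4])
E
python3 - <<'E'
from h import *
x,y=445,33
r.move_ptp([x,y,220],o(0));st()
r.move_straight([x,y,128],o(0),speed=150);st("at")
r.gripper_to(0,20);st("grip")
r.gripper_to(1.0);st("open")
r.move_straight([x,y,220],o(0),speed=200)
r.move_ptp([x,y-260,320],o(0))
d=r.get_image("top");np.savez("top3.npz",**d);st()
print(tops(d,110,(x,y)),tops(load("top2.npz"),110,(445,30)))
for k in("top0.npz",): print([tops(load(k),125,c) for c in((533.7,168.2),(648.8,200.9))])
print([tops(d,125,c) for c in((533.7,168.2),(648.8,200.9))])
cv2.imwrite("pics/t3.png",cv2.resize(d["frame"][160:360,180:380],None,fx=3,fy=3))
E
```

```text
t 12.72 tcp [445.1  32.8 220.1] F [ 0.4 -0.5  0.4] T [ 0.03 -0.02  0.01] g 0.998 0.0
at t 13.48 tcp [445.2  32.8 128.6] F [0.2 0.4 0.3] T [ 0.01  0.04 -0.02] g 0.999 0.0
grip t 14.02 tcp [445.1  33.  128.3] F [-0.9  0.3  7.1] T [-0.06  0.06  0.06] g 0.367 27.2
open t 14.59 tcp [445.  33. 128.] F [ 0.5 -0.4 -1. ] T [0.01 0.02 0.04] g 1.0 0.0
 t 16.32 tcp [ 445.4 -225.5  319.3] F [0.4 0.  0.2] T [ 0.01  0.06 -0.01] g 0.999 0.0
((array([443.7,  34. ]), array([53.8, 29.4]), -0.49), 299) ((array([443.7,  35.2]), array([53.8, 31.9]), -0.49), 303)
[((array([536.4, 170.6]), array([57.1, 33.6]), 15.57), 320), ((array([651.2, 203.3]), array([58. , 33.3]), 14.38), 310)]
[((array([536.5, 170.8]), array([56.6, 33.6]), 15.9), 317), ((array([651.1, 203.3]), array([57.6, 33.3]), 14.38), 309)]
```

View pics/t3.png

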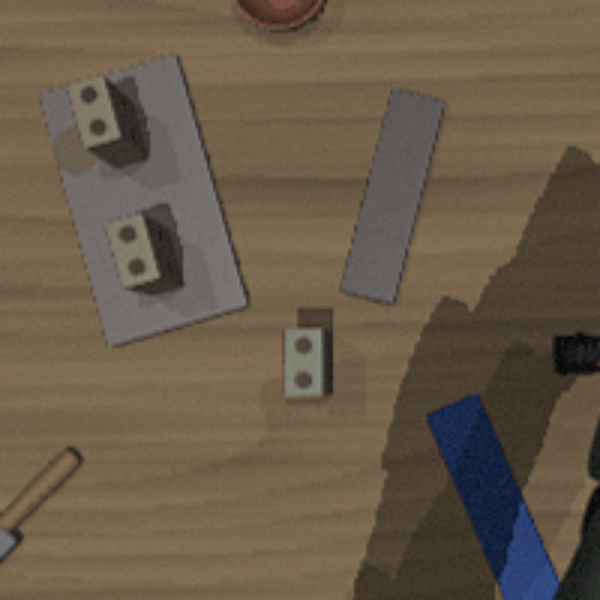

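The spacer stands free at the bench spot (crop 304,362), beside the batt at (393,195). The shelf row is at (103,110) and (133,250). The 2x2 opening I used earlier shifted masks by 1 px, so I'll re-measure with mask centroids, using the bench spacer at known (445,33) as reference.

Run:
```python
from h import *
d=load("top3.npz");W=cloud(d);z=W[...,2]
S=cv2.cvtColor(cv2.GaussianBlur(d["frame"],(3,3),0),cv2.COLOR_BGR2HSV)[...,1]
def cen(m,h):
    k,L,s,c=cv2.connectedComponentsWithStats(m.astype(np.uint8));i=1+s[1:,4].argmax()
    v,u=np.where(L==i);P=ray(d,np.c_[u,v],h);w,V=np.linalg.eigh(np.cov(P.T));a=np.degrees(np.arctan2(*V[::-1,1]));a=(a+90)%180-90
    return P.mean(0).round(1),np.sqrt(12*w[::-1]).round(1),a.round(2),s[i,4]
def near(c,rad): return np.hypot(W[...,0]-c[0],W[...,1]-c[1])<rad
print("bench",cen((abs(z-110)<10)&near((445,33),60),110))
a=cen((abs(z-125)<10)&near((535,170),55),125);b=cen((abs(z-125)<10)&near((651,203),55),125)
print(a,b,(a[0]+b[0])/2,np.degrees(np.arctan2(*(b[0]-a[0])[::-1])),np.linalg.norm(b[0]-a[0]))
print("batt",cen((S<50)&near((592,-40),105)&(z<30)&(z>0),16))
m=(((S<50)&(z<30)&(z>5))|(z>95))&near((593,185),140)&(W[...,1]>60)
v,u=np.where(m);hull=cv2.convexHull(np.float32(ray(d,np.c_[u,v],15)));
m2=((S<50)&(z<30)&(z>5)&near((593,185),140)&(W[...,1]>60)).astype(np.uint8);k,L,s,_=cv2.connectedComponentsWithStats(m2);v,u=np.where(L==1+s[1:,4].argmax());print("shelf",rect(ray(d,np.c_[u,v],15)))
```

```text
bench (array([443.7,  34. ]), array([56.1, 31.9]), np.float64(-0.16), np.int32(296))
(array([536.1, 170.7]), array([57.5, 33.5]), np.float64(15.72), np.int32(320)) (array([650.9, 203.3]), array([57.7, 33.1]), np.float64(16.48), np.int32(311)) [593.5 187. ] 15.853068527662476 119.33901290022467
batt (array([593.1, -37.6]), array([188.7,  49.2]), np.float64(-15.17), np.int32(1264))
shelf (array([594.6, 187.1]), array([239.2, 129.9]), 15.74)
```

Run:
```python
from h import *
x,y=445,33; gx,gy,yaw=594.9,186.0,15.8
r.move_ptp([x,y,220],o(0))
r.move_straight([x,y,141],o(0),speed=150);r.pause(.1)
r.gripper_to(0,60);s=st("grip");zg=s["tcp_pos"][2]
r.move_straight([x,y,300],o(0),speed=150);st("up")
r.move_ptp([gx,gy,300],o(yaw));r.pause(.2);s=st("over")
r.move_straight([gx,gy,zg+15+8],o(yaw),speed=120);r.pause(.3);st("low %.1f"%zg)
```

```text
grip t 18.72 tcp [445.   33.1 141.3] F [-0.7  0.6  7.6] T [0.08 0.16 0.02] g 0.368 59.1
up t 19.93 tcp [444.8  33.  299.5] F [-0.3 -0.5 -3.2] T [-0.   -0.02 -0.01] g 0.365 59.5
over t 20.99 tcp [594.8 185.3 300.2] F [-0.6  0.1 -2.7] T [ 0.02  0.02 -0.03] g 0.369 59.6
low 141.3 t 22.57 tcp [595.  186.  164.5] F [-1.3 -0.2 -3.4] T [ 0.   -0.03  0.01] g 0.367 59.6
```

Run:
```python
from h import *
gx,gy,yaw=594.9,186.0,15.8
r.move_straight([gx,gy,158.5],o(yaw),speed=40)
down(gx,gy,158.5,yaw,lim=2)
r.gripper_to(0.75);st("open")
r.move_straight([gx,gy,240],o(yaw),speed=150)
r.move_ptp([560,-40,260],o(-15.1));r.pause(.1)
d=r.get_image("scene");np.savez("scene4.npz",**d);st()
cv2.imwrite("pics/s4.png",cv2.resize(d["frame"][150:300,310:510],None,fx=3,fy=3))
e=r.get_image("top");np.savez("top4.npz",**e)
for c in((536,170.7),(593.5,187),(651,203.3)):
    W=cloud(e);m=(abs(W[...,2]-125)<10)&(np.hypot(W[...,0]-c[0],W[...,1]-c[1])<29);v,u=np.where(m);print(ray(e,np.c_[u,v],125).mean(0),m.sum())
```

```text
down stop z=156.0 df=7.9 t 24.27 tcp [595.  186.  156.3] F [-3.  -0.7  5. ] T [-0.17  0.47  0.03] g 0.366 60.3
open t 24.68 tcp [594.9 186.  156. ] F [-0.6  0.3 -0.1] T [ 0.01 -0.01  0.01] g 0.75 0.0
 t 26.46 tcp [560.2 -38.8 259.6] F [-0.3 -0.5  0.1] T [-0.03 -0.02  0.07] g 0.751 0.0
[535.92530159 170.68019596] 305
[593.37444661 187.00912586] 298
[650.52226436 202.88450669] 304
```

View pics/s4.png

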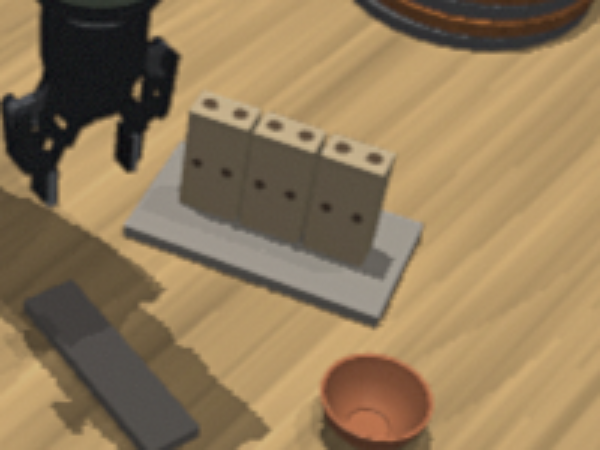

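The crop shows three spacers in line with even gaps (tops at 225,108; 290,128; 358,150), and the new one is centred to about 0.3 mm. Batt next.

Run:
```python
from h import *
x,y,yaw=594.4,-38.6,-15.1
r.gripper_to(1.0)
r.move_ptp([x,y,150],o(yaw))
r.move_straight([x,y,75],o(yaw),speed=80);r.pause(.15);st("at")
r.gripper_to(0,50);st("grip")
r.move_straight([x,y,85],o(yaw),speed=40);r.pause(.2);st("lift")
r.move_straight([x,y,260],o(yaw),speed=150);r.pause(.2);st("up")
d=r.get_image("scene");cv2.imwrite("pics/s5.png",cv2.resize(d["frame"][130:330,270:500],None,fx=3,fy=3))
```

```text
at t 28.63 tcp [594.6 -38.6  75.4] F [-0.6  0.1 -0.9] T [-0.01 -0.04 -0.03] g 1.004 0.0
grip t 29.08 tcp [594.4 -38.6  75.4] F [-1.  -0.3  7.3] T [-0.01  0.5   0.06] g 0.569 52.1
lift t 29.68 tcp [594.3 -38.6  84.8] F [ 0.6  0.3 -3.1] T [-0.04  0.01 -0.01] g 0.57 52.2
up t 31.2 tcp [594.3 -38.6 259.6] F [ 0.4 -0.1 -2.7] T [-0.    0.04 -0.04] g 0.57 52.2
```

View pics/s5.png

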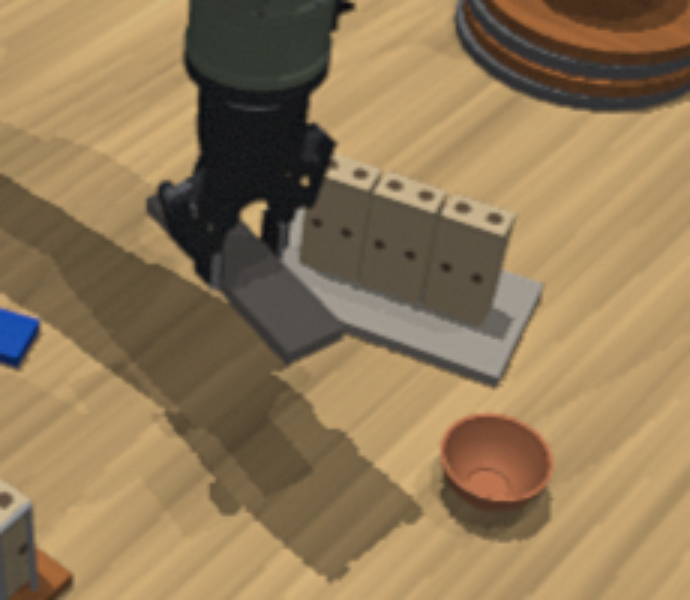

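The batt is level in the grip (crop 245,280), with near-zero wrist torque. Placing it now.

Run:
```python
from h import *
gx,gy,yaw=594.9,186.0,15.8
r.move_ptp([gx,gy,260],o(yaw));r.pause(.3);st("over")
r.move_straight([gx,gy,203],o(yaw),speed=60);r.pause(.4)
z=down(gx,gy,203,yaw,lim=2,step=.4)
r.gripper_to(0.8);st("open")
r.move_straight([gx,gy,300],o(yaw),speed=120)
r.move_ptp([480,-150,330],o(0));r.pause(.2);st()
e=r.get_image("top");d=r.get_image("scene");W=cloud(e)
m=(abs(W[...,2]-141)<12)&(np.hypot(W[...,0]-593.5,W[...,1]-187)<115);v,u=np.where(m);P=ray(e,np.c_[u,v],141);w,V=np.linalg.eigh(np.cov(P.T));print(P.mean(0),np.sqrt(12*w),np.degrees(np.arctan2(*V[::-1,1])),np.median(W[m][:,2]))
cv2.imwrite("pics/s6.png",np.hstack([cv2.resize(d["frame"][150:290,330:470],(400,400)),cv2.resize(e["frame"][160:300,160:300],(400,400))]))
```

```text
over t 32.45 tcp [595.1 185.4 260. ] F [-0.3 -0.1 -2.9] T [0.02 0.06 0.  ] g 0.567 52.2
down stop z=200.19999999999996 df=5.1 t 35.85 tcp [594.9 186.  200.4] F [-1.8 -0.6  2.7] T [-0.09  0.32 -0.  ] g 0.572 52.7
open t 36.18 tcp [595.  186.  200.2] F [-0.2  0.5 -0.8] T [-0.02 -0.04 -0.03] g 0.799 0.0
 t 38.71 tcp [ 480.4 -149.4  329.8] F [-0.1  0.   0.1] T [ 0.04  0.04 -0.07] g 0.799 0.0
[592.67492905 186.23700689] [ 51.65594218 190.70725766] -164.27935986099646 141.61566628287744
```

View pics/s6.png

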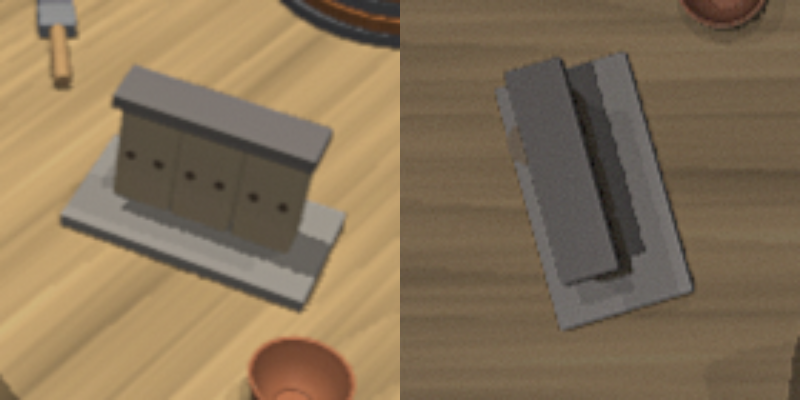

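The batt lies flat along the row in both views (scene crop 220,115; top crop 562,170), within about 1 mm of centre and at 15.7°. Handing in.

```bash
python3 -c "
from bench import r
print(r.close_job())"
```

```text
the job is handed in; nothing more can be done
None
```

The job is handed in at about 39 s of the 69 s: the 110 mm spacer stands centred in the gap (about 0.3 mm off by camera), and the grey batt lies flat along the row within about 1 mm of centre.

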